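# Push out one sauce pot and stop it on the chute

## Task

Serve one sauce pot from the push dispenser: press its lever fully down with one finger, and with the other finger stop the pot that comes out before it slides off the open end of the chute. Do not pick the pot up or let a second one out, and leave the other things on the cart alone. Finish with your finger still holding the pot back, at rest and standing flat on the chute.

Things in the scene. Friction and masses are not known exactly. Their poses are not given: they have to be found in the camera images.
- dispenser: Fixed push dispenser on two steel uprights (276 mm tall, 118 mm behind its magazine). Origin: on the cart's top (z = 0) below the axis of the clear magazine (54 x 54 mm, top 251 mm up). Own frame: -x is the way the pot travels, down the chute; +y the lever's side; z up. The pots' level seat is 135 mm up and ends at x = -0.026, where the chute begins.
- chute: Fixed slippery steel trough sloping down at 20 degrees: 148 mm long, 53 mm wide inside, side walls 12 mm high, lower end open: a pot slides off it unless stopped. Origin: on its floor, middle of its upper edge; -x runs down along the floor (x = -0.148 is the open end), y across, z square to the floor.
- stop_point (a point): Point on the chute's floor, mid-width, straight beside the middle of the paddle: x = -0.105 in the dispenser's frame, 106 mm above the cart, 84 mm down the chute. A finger standing here stops the pot above it, clear of the ejector.
- paddle (a point): Middle of the top of the lever's paddle, a flat steel plate 50 mm along the chute by 60 mm across, level at rest, 140 mm above the cart, 68 mm to the +y side of stop_point and 34 mm higher. Full travel lowers it 23 mm (to 11 mm above stop_point) and slopes it 0.2 rad down towards the open end. A fingertip level with one on the paddle then stands about 11 mm above the chute's floor.
- lever (a joint): Angle of the lever: 0 at rest, 0.2 rad fully down (hard stop). A spring returns it: 1.5 N at mid paddle at the start, 4.5 N fully down. Geared to it, an ejector slide (50 mm for 0.2 rad) pushes the bottom pot off its seat; near the end of the travel the pot comes free and slides down the chute by itself, in well under a second.
- pot_bottom: The lowest pot in the magazine, the one the lever pushes out: white plastic sauce pot with a snap lid, 44 mm diameter, 28 mm tall, about 50 g. Origin: centre of its underside, z up.
- pot_middle: The second pot in the magazine, same shape; it drops by one pot when the lever comes back up. Must stay in the magazine.
- pot_top: The third pot in the magazine, same shape. Must stay in the magazine.
- loose_pot: A pot like the others standing on the cart beside the chute; not part of the job. Origin: centre of its underside.
- chilli_jar: Amber jar, 60 mm diameter, 85 mm tall, on the cart beside the dispenser. Origin: centre of its underside.
- mortar: Grey stone mortar, 170 mm diameter, 115 mm tall. Origin: centre of its underside.
- pestle: Wooden pestle, 212 mm long, 44 mm thick at its head, lying on the cutting board. Origin: under its middle.
- bowl: Aluminium bowl, 216 mm diameter, 70 mm tall. Origin: centre of its underside.
- fish_sauce: Amber bottle, 64 mm diameter, 210 mm tall. Origin: centre of its underside.
- board: Yellow plastic cutting board, 220 x 320 x 12 mm, fixed. Origin: centre of its underside.

How it is judged:
On the way:
1. the lever is pressed fully down (value of joint lever above 0.18 rad), for 0.02 s.
At the end, for the whole second after the job is handed in: The bottom pot is out of the magazine and stands flat on the chute (its middle 15 to 145 mm down it, within 6 mm of the floor and 0.15 rad), at rest (below 20 mm/s) and held back by a finger touching it (more than 0.015 N), while the two other pots are still in the magazine (x of pot_bottom in the frame of chute between -0.145 and -0.015 m and z of pot_bottom in the frame of chute between -0.006 and 0.006 m and angle between the z axis of pot_bottom and the z axis of chute, either way round below 0.15 rad and linear speed of pot_bottom below 0.02 m/s and contact force between the fingers and pot_bottom above 0.015 N and x of each of pot_middle, pot_top in the frame of dispenser above -0.012 m); the arm keeps its last pose, push and grip.
It fails at once if the pot slides off the chute's open end or falls beside it (x of pot_bottom in the frame of chute below -0.155 m or z of pot_bottom in the frame of chute below -0.025 m).
It fails at once if the pot is lifted off the chute (z of pot_bottom in the frame of chute above 0.02 m).
It fails at once if a second pot is let out (x of any of pot_middle, pot_top in the frame of dispenser below -0.02 m).
It fails at once if the loose pot, the jar, the mortar, the pestle, the bowl or the bottle is moved (distance of any of loose_pot, chilli_jar, mortar, bowl, fish_sauce from where it was at the start of the episode above 0.02 m or distance of pestle from where it was at the start of the episode above 0.03 m).
It also fails if it takes over 34 s, if anything falls off the work surface, if the arm or the gripper's body presses on something with over 40 N, if the wrist force passes 120 N, or if a joint passes its speed limit or range.

## Robot

A 6-joint arm with a two-finger parallel gripper is mounted at the origin on the work surface. World frame = base frame: x ahead of the robot, y to its left, z up, the work surface at z = 0. Lengths are in m, angles in rad, forces in N, time in s.
With the tool pointing down it reaches from about 0.25 to 0.725 m from the base axis. Payload 4 kg.
Tool frame: the origin (TCP) lies midway between the tips of the shut fingers; the grasp point (between the pads) lies 19 mm behind it (bot.grip_point_offset is the distance from the TCP to the grasp point, in m); z points along the fingers, y is the line along which they close (so a half turn about z gives the same grasp; the last joint's range is limited). The gripper opens to 85 mm and grips with 20 to 120 N. Pads are 22 mm wide; open, the fingers measure 114 mm over their backs; the gripper's body (76 mm by 85 mm) begins 54 mm behind the grasp point. The pads swing forward as they close: fully open they stand 13 mm farther back than shut.
Start: joints at [1.272, 0.241, 0.005, 1.335, 0, 1.571], TCP at [0.147, 0.478, 0.231] pointing down, gripper open.
Joint ranges: [-2.72, 2.72], [-1.05, 1.87], [-1.09, 1.28], [-1.99, 2.15], [-1.42, 1.44], [-3.14, 3.14]. Speed limits (rad/s): [2.79, 2.79, 3.14, 3.14, 3.14, 3.14].

## Interface

Orientations are given as a unit quaternion [x, y, z, w].
In Python, from workcell import bot gives the robot as it stands.
- The arm moves only by the tool step_arm, never from a script. Its argument "targets" is text: rows parted by semicolons, each of 7 numbers parted by spaces: the opening, from -1 (shut) to 1 (fully open), so that 0 is half open, then the shift along the world's x, y, z normalised to -1 to 1, where 1 is 0.5 m, then the turn, a rotation vector about the world's x, y, z normalised to -1 to 1, where 1 is pi/4 rad. In form: gripper x y z wx wy wz; .... A call has 1 to 10 rows; each row is the pose to reach, as a shift and turn from the pose commanded when the call began; what a row does not reach only later rows make up. A row lasts 1/12 s, in which the tool goes at most 41.7 mm and 7.16 degrees, less where a joint would pass 70% of its speed; a pose out of reach is approached as far as the arm can. A call with a number of a shift or a turn outside -1 to 1 is refused whole. A call with a gripper value outside its range is refused whole. The fingers move at their own pace and stop on an object; the grip force is fixed at half the most. Time passes only in rows, so rows that repeat a pose let the fingers close. It gives the time, the measured TCP pose, the force, the opening and the grip force at its end, in the units of the state.
- bot.get_obs(): the state, without advancing time (a new reading comes with each control period).
- bot.camera(name): name is "side" or "top"; returns the picture (400x640x3 uint8, red, green, blue); there is no depth.
- bot.camera_info(name): a dict with "vertical_fov" (degrees; the focal length in pixels is half the picture's height over the tangent of half this angle, whatever the lens; pixels are square), "cx", "cy" (the principal point, pixels), "D" ([k1, k2, p1, p2, k3] as OpenCV has them; the pictures are not rectified), "pose" (4x4, takes a point from camera to world coordinates). Camera axes: x right, y up, looking along -z (the intrinsics and any distortion apply to the point x, -y, -z); pixel columns grow to the right and rows downward; lengths in m; the calibration is good to about 2 mm. A picture is of the moment at which its call begins. camera_info takes no time and is no camera call.
- bot.job_done(): hands the job in; it is judged then, once.
The state is a dict: "clock": time; "joint_pos": joint angles; "joint_vel": joint speeds; "tau": joint torques, N m; "eef_pos": TCP position; "tool_rot": TCP orientation; "ft_force": force on the tool from outside, world axes, zero at the start; "ft_torque": the same for the moment, N m; "grip_width": finger opening in m; "grasp_force": force on a finger pad.
Only numpy, scipy, OpenCV 4.12 (cv2) and the standard library are available. Lean on these libraries where they do the work, as an engineer would, in place of code of your own. Each camera call takes 0.05 s, during which the arm holds its last target. There are 200 camera calls.

## Working session

There is one attempt and no reset: what is moved stays moved. The work goes in short steps, Python scripts to look and compute and a tool call to move; the robot and the scene stay as the last step left them, time stands still between calls to the robot, and variables do not carry over. Pictures are saved under pics/ and viewed, at most 10 in all, crops included, and the job is handed in when it is done.

Besides the shell and the picture viewer there is one more tool, called after "Emit:" by a JSON object that holds its "name" and its "arguments", one argument or row to a line. step_arm: Moves the arm, as the interface text tells. Scaled input: -1 to 1 covers 0.5 m each way for a shift and pi/4 rad each way for a turn. Its arguments: {"type":"object","properties":{"targets":{"type":"string"}},"required":["targets"]}

```bash
mkdir -p pics; python3 - <<'E'
from workcell import bot
import cv2
for n in("side","top"):
    cv2.imwrite(f"pics/{n}0.png",bot.camera(n)[:,:,::-1]); i=bot.camera_info(n); print(n,i)
o=bot.get_obs(); print(o)
E
```

```text
side {'vertical_fov': 52.25481718796736, 'cx': 323.67203343001444, 'cy': 196.69651056024247, 'D': array([-0.00941992,  0.        ,  0.        ,  0.        ,  0.        ]), 'pose': array([[ 0.98563246,  0.1297649 , -0.10811902,  0.40135151],
       [-0.16865543,  0.72138692, -0.67168166, -0.86159751],
       [-0.00916505,  0.68026611,  0.73290792,  1.06679343],
       [ 0.        ,  0.        ,  0.        ,  1.        ]])}
top {'vertical_fov': 51.34130487104831, 'cx': 317.5048652615275, 'cy': 209.68562224940183, 'D': array([-0.04368095,  0.        ,  0.        ,  0.        ,  0.        ]), 'pose': array([[-2.12558760e-02,  9.95865937e-01, -8.83132095e-02,
         3.89623086e-01],
       [-9.99773770e-01, -2.12410604e-02,  1.10763453e-03,
         1.88013733e-02],
       [-7.72810720e-04,  8.83167741e-02,  9.96092139e-01,
         1.60537102e+00],
       [ 0.00000000e+00,  0.00000000e+00,  0.00000000e+00,
         1.00000000e+00]])}
{'clock': 0.1, 'joint_pos': array([1.27197424e+00, 2.41362913e-01, 3.85021126e-03, 1.33518446e+00,
       6.94249807e-06, 1.57084023e+00]), 'joint_vel': array([ 1.08492337e-03, -6.62167521e-04,  5.65362100e-03,  6.49882961e-04,
       -2.56852902e-05,  1.62809008e-03]), 'tau': array([-1.44953528e-04, -3.73137760e+01,  2.53010434e+01,  1.08148536e-02,
        1.03764302e-05,  1.20575319e-05]), 'eef_pos': array([0.1470293 , 0.47730359, 0.23048601]), 'tool_rot': array([ 1.48877406e-01,  9.88855204e-01, -9.39315912e-04, -1.44887175e-04]), 'ft_force': array([-0.93884147, -0.40830433,  0.28664751]), 'ft_torque': array([ 0.00628365,  0.03120611, -0.00540552]), 'grasp_force': 0.0, 'grip_width': 0.08568375545287465}
```

View pics/side0.png

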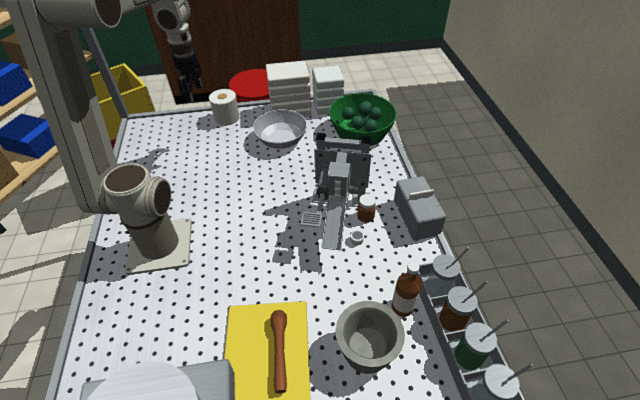

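View pics/top0.png

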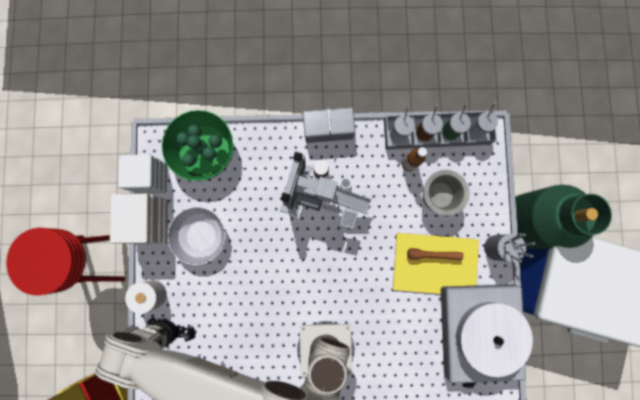

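The side view shows the dispenser near (342,165), the chute end near (333,245), the paddle near (312,218) and the loose pot at (357,238). In the top view the chute's end is near (368,203) and the paddle near (352,220). I'll enlarge both.

```bash
python3 - <<'E'
import cv2,numpy as np
a=cv2.imread("pics/side0.png")[125:265,265:395]; b=cv2.imread("pics/top0.png")[145:260,270:390]
f=lambda c:cv2.resize(c,(400*1,600) if 0 else None,fx=4,fy=4,interpolation=cv2.INTER_CUBIC)
cv2.imwrite("pics/sc.png",f(a)); cv2.imwrite("pics/tc.png",cv2.resize(b,None,fx=5,fy=5,interpolation=cv2.INTER_CUBIC))
E
```

```text
(no output)
```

View pics/sc.png

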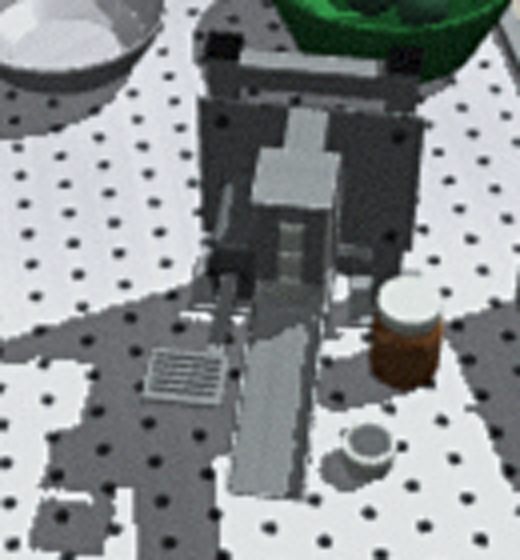

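View pics/tc.png

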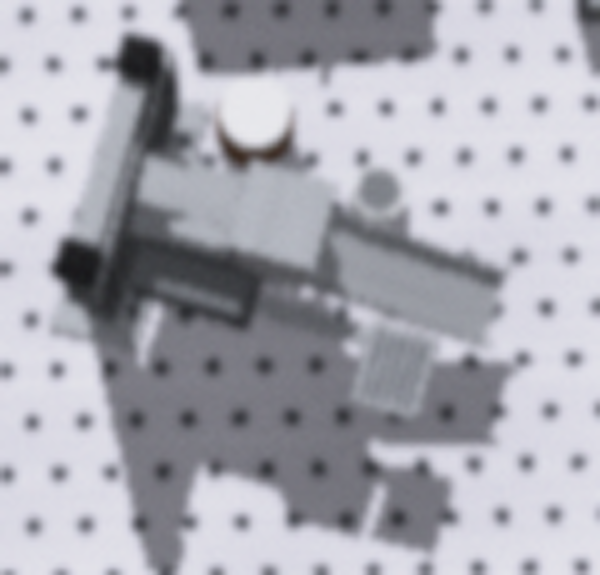

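The side crop shows the paddle corners (155,348), (228,350), (221,404), (144,398) and the magazine top (262,150), (340,152), (334,208), (251,200). The top crop shows the paddle corners (371,322), (438,337), (418,416), (352,402) and the chute's end around (480,345) to (502,275).

```bash
cat >h.py <<'E'
import cv2,numpy as np
from workcell import bot
def ray(n,uv):
    i=bot.camera_info(n); f=200/np.tan(np.radians(i["vertical_fov"]/2))
    K=np.array([[f,0,i["cx"]],[0,f,i["cy"]],[0,0,1]])
    p=cv2.undistortPoints(np.array([[uv]],float),K,np.array(i["D"]))[0,0]
    T=i["pose"]; return T[:3,3],T[:3,:3]@np.array([p[0],-p[1],-1])
def plane(n,uv,z):
    o,d=ray(n,uv); return o+d*(z-o[2])/d[2]
def tri(a,b):
    (o,d),(p,e)=ray("side",a),ray("top",b)
    s=np.linalg.lstsq(np.c_[d,-e],p-o,rcond=None)[0]; x,y=o+d*s[0],p+e*s[1]
    return (x+y)/2,np.linalg.norm(x-y)
E
python3 - <<'E'
from h import *
np.set_printoptions(precision=4,suppress=True)
S=lambda c:((c[0]+.5)/4-.5+265,(c[1]+.5)/4-.5+125)
T=lambda c:((c[0]+.5)/5-.5+270,(c[1]+.5)/5-.5+145)
sp=[(155,348),(228,350),(221,404),(144,398)]; tp=[(371,322),(438,337),(418,416),(352,402)]
# correspond: print both on plane
ps=np.array([plane("side",S(c),.14) for c in sp]);pt=np.array([plane("top",T(c),.14) for c in tp])
print(ps,ps.mean(0));print(pt,pt.mean(0))
print("tri",tri(S(np.mean(sp,0)),T(np.mean(tp,0))))
sm=[(262,150),(340,152),(334,208),(251,200)]
ms=np.array([plane("side",S(c),.251) for c in sm]);print(ms,ms.mean(0))
print("mag right edge top",plane("top",T((338,183)),.251),plane("top",T((318,262)),.251))
print("chute end top",plane("top",T((483,345)),.096),plane("top",T((502,277)),.096))
print("chute end side floor",plane("side",S((230,494)),.09),plane("side",S((302,498)),.09))
print("loose", plane("top",T((380,190)),.028),plane("side",S((369,440)),.028))
print("jar",plane("top",T((254,115)),.085))
E
```

```text
[[ 0.4678 -0.0617  0.14  ]
 [ 0.5214 -0.0733  0.14  ]
 [ 0.5078 -0.1235  0.14  ]
 [ 0.4534 -0.1081  0.14  ]] [ 0.4876 -0.0916  0.14  ]
[[ 0.52   -0.0758  0.14  ]
 [ 0.5083 -0.1229  0.14  ]
 [ 0.4528 -0.1072  0.14  ]
 [ 0.4637 -0.0609  0.14  ]] [ 0.4862 -0.0917  0.14  ]
tri (array([ 0.4869, -0.0918,  0.1397]), np.float64(0.0013850254358808171))
[[ 0.5641  0.0204  0.251 ]
 [ 0.6204  0.008   0.251 ]
 [ 0.6037 -0.0492  0.251 ]
 [ 0.5468 -0.0305  0.251 ]] [ 0.5837 -0.0128  0.251 ]
mag right edge top [ 0.6023 -0.0495  0.251 ] [ 0.5503 -0.035   0.251 ]
chute end top [ 0.5054 -0.1598  0.096 ] [ 0.5549 -0.1753  0.096 ]
chute end side floor [ 0.5064 -0.168   0.09  ] [ 0.5575 -0.1807  0.09  ]
loose [ 0.6313 -0.0927  0.028 ] [ 0.6312 -0.0915  0.028 ]
jar [0.6806 0.0031 0.085 ]
```

Both views agree on the paddle: (0.487, -0.092, 0.140). The chute runs towards about -106.5°, so the stop point is about (0.551, -0.111). The tool target is their midpoint (0.519, -0.101), with the closing axis along -16.5°. I'll rise and swing over.

Emit:
{"name": "step_arm", "arguments": {
  "targets": "0.26 0 0 0.24 0 0 0; 0.26 0 0 0.24 0 0 0; 0.26 0.38 -0.58 0.24 0 0 -1; 0.26 0.38 -0.58 0.24 0 0 -1; 0.26 0.38 -0.58 0.24 0 0 -1; 0.26 0.38 -0.58 0.24 0 0 -1; 0.26 0.38 -0.58 0.24 0 0 -1; 0.26 0.38 -0.58 0.24 0 0 -1; 0.26 0.38 -0.58 0.24 0 0 -1; 0.26 0.38 -0.58 0.24 0 0 -1"
}}

```text
clock: 0.93
eef_pos: [0.3291, 0.1986, 0.3497]
tool_rot: [0.516, 0.856, -0.0, -0.0]
ft_force: [0.6, 1.2, 0.8]
grip_width: 0.0538
grasp_force: 0.0
```

Emit:
{"name": "step_arm", "arguments": {
  "targets": "0.26 0.37 -0.59 0 0 0 -0.98; 0.26 0.37 -0.59 0 0 0 -0.98; 0.26 0.37 -0.59 0 0 0 -0.98; 0.26 0.37 -0.59 0 0 0 -0.98; 0.26 0.37 -0.59 0 0 0 -0.98; 0.26 0.37 -0.59 0 0 0 -0.98; 0.26 0.37 -0.59 0 0 0 -0.98; 0.26 0.37 -0.59 0 0 0 -0.98; 0.26 0.37 -0.59 0 0 0 -0.98; 0.26 0.37 -0.59 0 0 0 -0.98"
}}

```text
clock: 1.77
eef_pos: [0.515, -0.0978, 0.3476]
tool_rot: [0.801, 0.598, -0.001, -0.001]
ft_force: [-0.2, -0.1, -0.3]
grip_width: 0.0539
grasp_force: 0.0
```

Emit:
{"name": "step_arm", "arguments": {
  "targets": "0.26 0.006 -0.006 -0.08 0 0 0; 0.26 0.006 -0.006 -0.16 0 0 0; 0.26 0.006 -0.006 -0.24 0 0 0; 0.26 0.006 -0.006 -0.3 0 0 0; 0.26 0.006 -0.006 -0.35 0 0 0; 0.26 0.006 -0.006 -0.37 0 0 0; 0.26 0.006 -0.006 -0.37 0 0 0; 0.26 0.006 -0.006 -0.37 0 0 0"
}}

```text
clock: 2.43
eef_pos: [0.5169, -0.0969, 0.1654]
tool_rot: [0.8, 0.601, 0.0, -0.0]
ft_force: [-0.1, 0.4, 0.5]
grip_width: 0.0541
grasp_force: 0.0
```

```bash
python3 - <<'E'
from h import *
a=bot.camera("side");cv2.imwrite("pics/s1.png",cv2.resize(a[140:265,270:390,::-1],None,fx=4.5,fy=4.5,interpolation=cv2.INTER_CUBIC))
o=bot.get_obs();print(o["eef_pos"],o["ft_force"])
E
```

```text
[ 0.5178626  -0.09721212  0.16643274] [-0.45311993 -0.76345063  1.19056262]
```

View pics/s1.png

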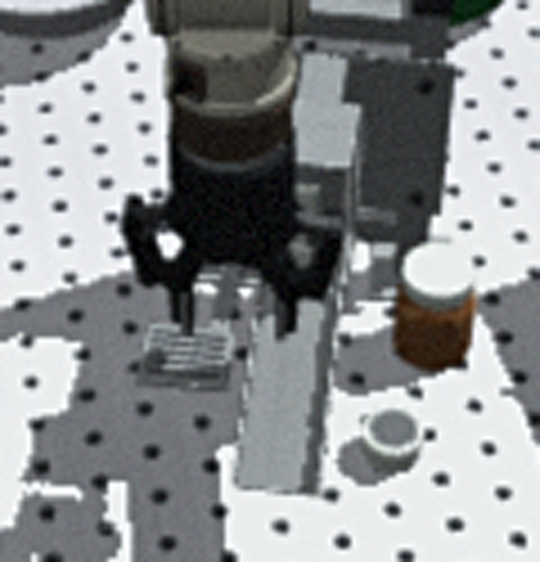

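The left tip is at (188,333) above the paddle and the right tip at (285,333) above the chute, both clear. I'll check them against the target points.

```bash
python3 - <<'E'
from h import *
for z in(.166,.172):
    p=[plane("side",(270+u/4.5,140+333/4.5),z) for u in(188,285)]
    print(z,np.round(p,4),np.linalg.norm(p[0]-p[1]))
E
```

```text
0.166 [[ 0.4887 -0.0975  0.166 ]
 [ 0.5503 -0.1085  0.166 ]] 0.06252102405442259
0.172 [[ 0.4881 -0.1025  0.172 ]
 [ 0.5493 -0.1135  0.172 ]] 0.0621045843545319
```

Emit:
{"name": "step_arm", "arguments": {
  "targets": "0.26 0.002 -0.006 -0.02 0 0 0; 0.26 0.002 -0.006 -0.035 0 0 0; 0.26 0.002 -0.006 -0.05 0 0 0; 0.26 0.002 -0.006 -0.05 0 0 0; 0.26 0.002 -0.006 -0.05 0 0 0"
}}

```text
clock: 2.9
eef_pos: [0.5173, -0.1004, 0.1391]
tool_rot: [0.8, 0.6, -0.0, -0.001]
ft_force: [-0.1, -0.8, 0.2]
grip_width: 0.0538
grasp_force: 0.0
```

Emit:
{"name": "step_arm", "arguments": {
  "targets": "0.26 0 0 -0.012 0 0 0; 0.26 0 0 -0.022 0 0 0; 0.26 0 0 -0.03 0 0 0; 0.26 0 0 -0.038 0 0 0; 0.26 0 0 -0.046 0 0 0; 0.26 0 0 -0.046 0 0 0; 0.26 0 0 -0.046 0 0 0"
}}

```text
clock: 3.48
eef_pos: [0.5182, -0.1003, 0.1167]
tool_rot: [0.8, 0.6, 0.0, 0.0]
ft_force: [0.1, -2.5, 3.1]
grip_width: 0.0536
grasp_force: 3.1
```

Emit:
{"name": "step_arm", "arguments": {
  "targets": "0.26 0 0 -0.006 0 0 0; 0.26 0 0 -0.012 0 0 0; 0.26 0 0 -0.016 0 0 0; 0.26 0 0 -0.02 0 0 0; 0.26 0 0 -0.02 0 0 0; 0.26 0 0 -0.02 0 0 0"
}}

```text
clock: 3.98
eef_pos: [0.5187, -0.1002, 0.1128]
tool_rot: [0.8, 0.6, 0.002, 0.002]
ft_force: [-10.0, 2.9, 37.2]
grip_width: 0.0538
grasp_force: 18.2
```

```bash
python3 - <<'E'
from h import *
a=bot.camera("side");cv2.imwrite("pics/s2.png",cv2.resize(a[140:265,270:390,::-1],None,fx=4.5,fy=4.5,interpolation=cv2.INTER_CUBIC))
o=bot.get_obs();print(o["eef_pos"],o["ft_force"],o["ft_torque"])
E
```

```text
[ 0.51872809 -0.10017668  0.11282042] [-8.56670237  3.22767312 37.20005663] [1.21732859 2.84834299 0.00875391]
```

View pics/s2.png

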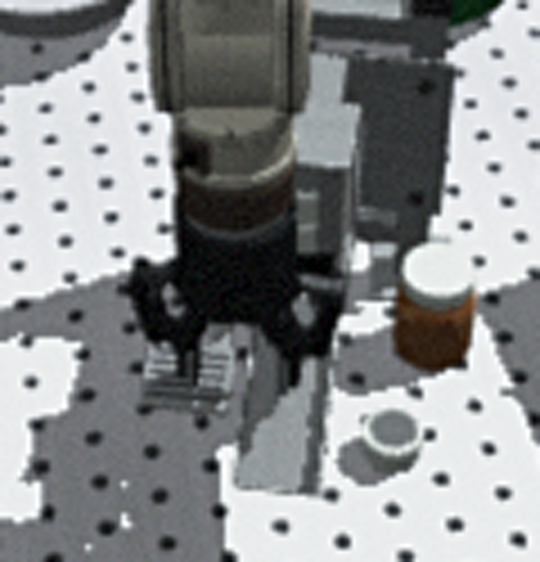

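The side view shows the paddle down, with the chute finger at (290,375) in the trough. No pot has got past it. The 37 N reading and its moment place the load on the paddle's hard stop. I'll ease the press and look for the pot.

Emit:
{"name": "step_arm", "arguments": {
  "targets": "0.26 0 0 0.004 0 0 0; 0.26 0 0 0.008 0 0 0; 0.26 0 0 0.008 0 0 0; 0.26 0 0 0.008 0 0 0; 0.26 0 0 0.008 0 0 0; 0.26 0 0 0.008 0 0 0"
}}

```text
clock: 4.53
eef_pos: [0.5185, -0.1002, 0.1134]
tool_rot: [0.8, 0.6, 0.001, 0.001]
ft_force: [-2.0, 1.6, 18.1]
grip_width: 0.0537
grasp_force: 8.2
```

```bash
python3 - <<'E'
from h import *
r=lambda c:cv2.resize(c[:,:,::-1],None,fx=6,fy=6,interpolation=cv2.INTER_CUBIC)
s=bot.camera("side")[195:255,305:365];t=bot.camera("top")[170:230,320:380]
im=np.hstack([r(s),r(t)]);cv2.imwrite("pics/s3.png",cv2.convertScaleAbs(im,alpha=1.5,beta=20))
o=bot.get_obs();print(o["eef_pos"],o["ft_force"],o["ft_torque"])
E
```

```text
[ 0.51847634 -0.10019548  0.11337695] [-1.5752572   2.01220991 16.06493303] [ 0.72387183  0.97186561 -0.00784303]
```

View pics/s3.png

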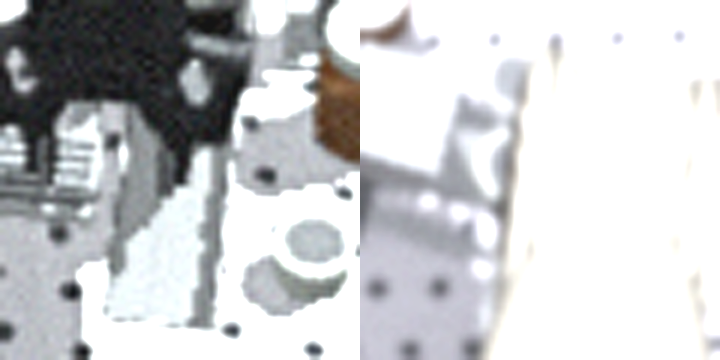

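The chute below the finger is empty. In the top view, bright pot-like white now shows at about pixel (340,195), where the chute was grey before. I'll compare it with where the pot should rest, without the brightening.

```bash
python3 - <<'E'
from h import *
r=lambda c:cv2.resize(c,None,fx=10,fy=10,interpolation=cv2.INTER_CUBIC)
t=bot.camera("top")[:,:,::-1]; z=cv2.imread("pics/top0.png")
cv2.imwrite("pics/s4.png",np.hstack([r(z[180:210,325:360]),r(t[180:210,325:360])]))
for n in("top","side"):
    for p in[(.563,-.084,.144),(.563-.22*.1,-.084+.0065,.144),(.563+.0065,-.084+.022,.144),(.5565,-.106,.137)]:
        i=bot.camera_info(n);c=np.linalg.inv(i["pose"])@[*p,1];f=200/np.tan(np.radians(i["vertical_fov"]/2))
        print(n,np.round([i["cx"]-f*c[0]/c[2],i["cy"]+f*c[1]/c[2]],1))
print(bot.get_obs()["ft_force"])
E
```

```text
top [345.9 196.7]
top [344.2 203. ]
top [339.6 195. ]
top [352.  198.7]
side [336.  212.1]
side [328.3 211.4]
side [336.7 206.3]
side [335.2 219.5]
[-2.12513514  2.87443682 16.4696334 ]
```

View pics/s4.png

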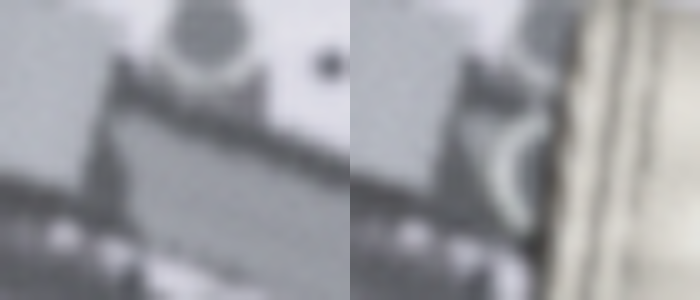

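The right half shows the pot's pale rear rim as an arc, leftmost at about pixel (339,196). A pot resting against the finger should show it at (339.6,195), so the pot is out, standing on the chute and stopped. I'm handing in.

```bash
python3 -c "
from workcell import bot
print(bot.job_done())"
```

```text
the job is handed in; nothing more can be done
None
```

I pressed the lever down onto its hard stop and handed the job in with one pot out, standing on the chute and held by the other finger; the hand-in gave no verdict, so I don't know how it was judged.

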